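# Load the weld fittings into their matching nests

## Robot

A 6-joint arm with a two-finger parallel gripper is mounted at the origin on the work surface. World frame = base frame: x ahead of the robot, y to its left, z up, the work surface at z = 0. Lengths are in mm, angles in rad, forces in N, time in s.
With the tool pointing down it reaches from about 350 to 975 mm from the base axis. Payload 17.4 kg.
Tool frame: the origin (TCP) lies between the finger pads; the fingertips stand 11 mm ahead of it and the grasp point (between the pads) lies 8 mm behind it; z points along the fingers, y is the direction in which the jaws open and shut (so a half turn about z gives the same grasp; the last joint's range is limited). The gripper opens to 85 mm and grips with 20 to 120 N. Pads are 22 mm wide; open, the fingers measure 114 mm over their backs; the gripper's body (76 mm by 85 mm) begins 54 mm behind the grasp point. The pads swing forward as they close: fully open they stand 13 mm farther back than shut.
Start: joints at [1.095, 0.116, 1.442, -0, 1.584, -0.038], TCP at [286.173, 611.341, 242.303] pointing down, gripper open.
Joint ranges: [-2.83, 2.83], [-0.83, 2.19], [0.07, 2.5], [-1.14, 4.28], [0.01, 3], [-2.97, 2.97]. Speed limits (rad/s): [1.89, 1.89, 2.22, 3.14, 3.14, 3.14].

## Interface

Orientations are given as a unit quaternion [x, y, z, w].
In Python, from plant import bot, eyes gives the robot as it stands. The module is installed in compiled form; this text tells all that it offers.
- The arm moves only by the tool carry_out, never from a script. Its argument "moves" is text: rows parted by semicolons, each of 5 numbers parted by spaces: the shift along the tool's x, y, z in mm, then the turn about the tool's z in rad, then the finger opening in mm, from 0 to 85.4. In form: dx dy dz roll hand; .... A call has 1 to 10 rows; each row shifts and turns the commanded pose from where the row before left it, along the tool's axes as they then stand; what a row does not reach is not made up. A row lasts 1/10 s, in which the tool goes at most 50 mm and 8.59 degrees, less where a joint would pass 70% of its speed; a pose out of reach is approached as far as the arm can. A call with a gripper value outside its range is refused whole. The fingers move at their own pace and stop on an object; "newtons" is the grip in N (left out, the last holds). Time passes only in rows, so rows that do not move let the fingers close. It gives the time, the measured TCP pose, the force and the opening at its end, in the units of the state.
- bot.read_state(): the state, without advancing time (a new reading comes with each control period).
- eyes.capture(name): name is "scene" or "side" or "wrist"; returns a dict with "image" (480x640x3 uint8, blue, green, red), "z_map" (480x640 float32, mm along the optical axis (not along the pixel's ray), 0 where there is no reading), "camera_matrix" (3x3 intrinsics, pixels), "view" (4x4, takes a point from world to camera coordinates). Camera axes: x right, y down, z forward; pixel columns grow to the right and rows downward; lengths in mm; the calibration is good to about 2 mm. The wrist camera is an equidistant fisheye: a pixel r from the principal point sees the ray r / f radians off the axis. A picture is of the moment at which its call begins.
- bot.sign_off(): hands the job in, once; it reports no verdict.
The state is a dict: "clock": time; "joints": joint angles; "qvel": joint speeds; "effort": joint torques, N m; "tool_pos": TCP position; "orientation": TCP orientation; "force": force on the tool from outside, world axes, zero at the start; "moment": the same for the moment, N m; "width": opening from 0.0 (shut) to 1.0 (fully open).
Only numpy, scipy, OpenCV 4.12 (cv2) and the standard library are available. Lean on these libraries where they do the work, as an engineer would, in place of code of your own. Each camera call takes 0.05 s, during which the arm holds its last target.

## Task

Load the four steel fittings for welding: put the large round flange, the small round flange, the square flange and the pipe tee each into the nest plate whose recess matches its outline (large round, small round, square, oblong). Each must end up sitting flat on the floor of its own recess, hub or branch upward, released and still; leave the tin and the brush where they are.

Things in the scene. Friction and masses are not known exactly. Their poses are not given: they have to be found in the camera images.
- large_flange: the larger round steel flange: disc 78 mm across, 12 mm thick, with a round hub 42 mm across rising from its centre to 46 mm overall. Origin: centre of its underside; z up along the hub. Standing on the bench, hub up, at any yaw. Mass about 0.55 kg.
- small_flange: the smaller round steel flange: disc 48 mm across, 12 mm thick, with a round hub 28 mm across rising from its centre to 46 mm overall. Origin: centre of its underside; z up along the hub. Standing on the bench, hub up, at any yaw. Mass about 0.2 kg.
- square_flange: square steel flange: plate 58 x 58 mm, 12 mm thick, with a round hub 34 mm across rising from its centre to 46 mm overall. x and y are parallel to the plate's sides. Origin: centre of its underside; z up along the hub. Standing on the bench, hub up, at any yaw. Mass about 0.4 kg.
- tee: steel pipe tee lying on its run, branch straight up: run 80 mm long along its x axis, with hexagonal ends (14 mm long, 38 mm high, flat face down, 44 mm wide at mid height) and a round middle 32 mm across; the round branch, 30 mm across, rises from the middle to 64 mm above the underside. Origin: centre of the underside, below the branch; z up. Any yaw. Mass about 0.4 kg.
- large_round_nest: fixed square aluminium plate, 112 x 112 mm, 14 mm thick, lying on the bench, with a round recess 94 mm across sunk 8 mm deep in the middle of its top face (recess floor, dark rubber, 6 mm above the bench). Origin: centre of the plate's underside, which is also below the recess's centre; z up, x and y along the plate's sides.
- small_round_nest: fixed square aluminium plate, 112 x 112 mm, 14 mm thick, lying on the bench, with a round recess 64 mm across sunk 8 mm deep in the middle of its top face (recess floor, dark rubber, 6 mm above the bench). Origin: centre of the plate's underside, which is also below the recess's centre; z up, x and y along the plate's sides.
- square_nest: fixed square aluminium plate, 112 x 112 mm, 14 mm thick, lying on the bench, with a square recess 74 x 74 mm, parallel to the plate's sides, sunk 8 mm deep in the middle of its top face (recess floor, dark rubber, 6 mm above the bench). Origin: centre of the plate's underside, which is also below the recess's centre; z up, x and y along the recess's sides.
- oblong_nest: fixed square aluminium plate, 112 x 112 mm, 14 mm thick, lying on the bench, with an oblong recess 96 mm long (along x) and 54 mm wide (along y) sunk 8 mm deep in the middle of its top face (recess floor, dark rubber, 6 mm above the bench). Origin: centre of the plate's underside, which is also below the recess's centre; z up, x along the recess's length.
- tin: bystander: low closed round tin, 64 mm across, 60 mm tall, standing loose among the work. Origin: centre of its underside.
- brush: bystander: brush lying loose, 200 mm long, on the far side of the work. It lies along its x axis, handle to -x.
Things that resemble listed ones, but are neither listed nor needed, are in the scene too. What is shaped like the small_round_nest but green is not meant.

How it is judged (in metres and radians):
At the end, for the whole second after the job is handed in: Each fitting rests in its own matching nest: its centre within 14 mm of the nest's centre, its underside on the recess floor (less than 8.5 mm above the nest's underside, floor at 6 mm), its hub or branch upright within 0.07 rad, slower than 0.02 m/s (horizontal distance between large_flange and large_round_nest below 0.014 m and z of large_flange in the frame of large_round_nest below 0.0085 m and angle between each of large_flange, small_flange, square_flange, tee's own z axis and vertical below 0.07 rad and linear speed of each of large_flange, small_flange, square_flange, tee below 0.02 m/s and horizontal distance between small_flange and small_round_nest below 0.014 m and z of small_flange in the frame of small_round_nest below 0.0085 m and horizontal distance between square_flange and square_nest below 0.014 m and z of square_flange in the frame of square_nest below 0.0085 m and horizontal distance between tee and oblong_nest below 0.014 m and z of tee in the frame of oblong_nest below 0.0085 m); the robot touches nothing.
It fails at once if the tin is knocked or moved by more than 30 mm (distance of tin from where it was at the start of the episode above 0.03 m or angle between tin's own z axis and vertical above 0.4 rad).
It fails at once if the brush is moved by more than 30 mm (distance of brush from where it was at the start of the episode above 0.03 m).
It also fails if it takes over 99 s, if anything falls off the work surface, if the arm or the gripper's body presses on something with over 40 N, if the wrist force passes 120 N, or if a joint passes its speed limit or range.

## Working session

There is one attempt and no reset: what is moved stays moved. The work goes in short steps, Python scripts to look and compute and a tool call to move; the robot and the scene stay as the last step left them, time stands still between calls to the robot, and variables do not carry over. Pictures are saved under pics/ and viewed, and the job is handed in when it is done.

Besides the shell and the picture viewer there is one more tool, called after "Request:" in YAML: its name, and indented under it one key for each argument. carry_out: Moves the arm, as the interface text tells. Its arguments: {"type":"object","properties":{"moves":{"type":"string"},"newtons":{"type":"number"}},"required":["moves"]}

```bash
mkdir -p pics; python3 - <<'E'
from plant import bot, eyes
import cv2,numpy as np
np.set_printoptions(precision=4,suppress=True)
s=bot.read_state();print(s)
for n in ["scene","side","wrist"]:
    c=eyes.capture(n);cv2.imwrite(f"pics/{n}0.png",c["image"]);np.savez(f"{n}0.npz",**c)
    print(n,c["camera_matrix"],c["view"])
E
```

```text
{'clock': 0.0, 'joints': array([ 1.0952,  0.1165,  1.4423,  0.    ,  1.584 , -0.0378]), 'qvel': array([ 0.0015, -0.0009,  0.0016, -0.0015, -0.0013,  0.0002]), 'effort': array([  0.0013, -73.1992, -63.2488,   0.    ,   0.0063,   0.    ]), 'tool_pos': array([286.0699, 611.172 , 241.5354]), 'orientation': array([ 0.2172,  0.9761, -0.0006, -0.0002]), 'force': array([ 0.496 , -0.5437,  0.5253]), 'moment': array([-0.0249, -0.0529, -0.0072]), 'width': 1.0023681457126892}
scene [[508.5024   0.     316.8762]
 [  0.     508.5024 243.8722]
 [  0.       0.       1.    ]] [[  -0.4547    0.8905    0.0166  158.3612]
 [   0.7235    0.3801   -0.5763 -357.7048]
 [  -0.5195   -0.25     -0.8171 1319.3301]
 [   0.        0.        0.        1.    ]]
side [[576.8477   0.     318.659 ]
 [  0.     576.8477 232.2784]
 [  0.       0.       1.    ]] [[   0.9619   -0.2731   -0.0154 -481.4937]
 [  -0.2182   -0.732    -0.6454  206.6702]
 [   0.165     0.6242   -0.7637 1359.213 ]
 [   0.        0.        0.        1.    ]]
wrist [[371.6483   0.     319.0887]
 [  0.     371.6483 243.9536]
 [  0.       0.       1.    ]] [[   0.4223    0.9065   -0.0014 -674.1922]
 [   0.8707   -0.4052    0.2788  -37.4394]
 [   0.2522   -0.119    -0.9603  379.085 ]
 [   0.        0.        0.        1.    ]]
```

View pics/scene0.png

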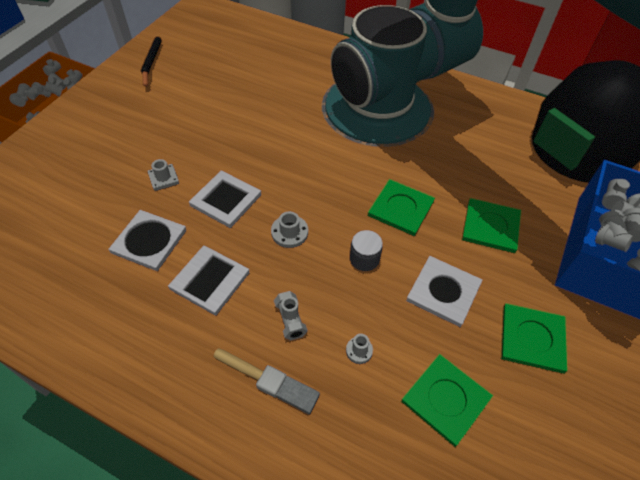

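View pics/side0.png

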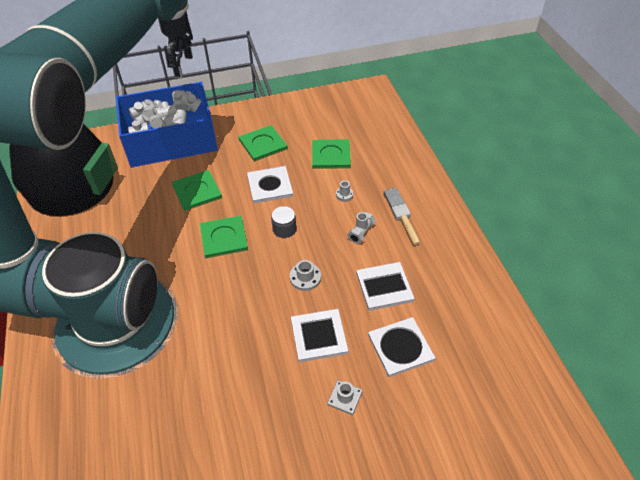

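View pics/wrist0.png

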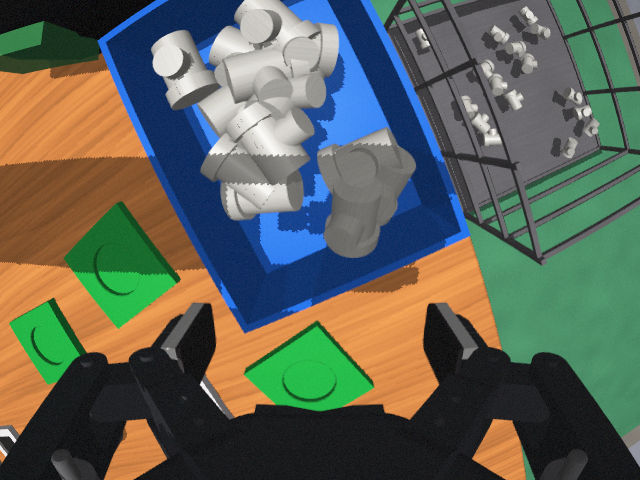

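Scene shows all four fittings: square flange (163,175), large flange (289,229), tee (290,315), small flange (359,348); and nests: square (226,198), large round (147,239), oblong (209,279), small round (445,290). The side view sees them all too.

```bash
cat > h.py <<'E'
import cv2,numpy as np
np.set_printoptions(precision=2,suppress=True)
def cloud(c):
    K=c["camera_matrix"];V=c["view"];z=c["z_map"].astype(float)
    v,u=np.mgrid[:480,:640]
    P=np.stack([(u-K[0,2])/K[0,0]*z,(v-K[1,2])/K[1,1]*z,z],-1)
    W=(P-V[:3,3])@V[:3,:3]
    W[z<=0]=np.nan
    return W
def cast(c,uv,h):
    K=c["camera_matrix"];V=c["view"];uv=np.atleast_2d(uv).astype(float)
    d=np.c_[(uv[:,0]-K[0,2])/K[0,0],(uv[:,1]-K[1,2])/K[1,1],np.ones(len(uv))]@V[:3,:3]
    o=-V[:3,:3].T@V[:3,3]
    return o+d*((h-o[2])/d[:,2])[:,None]
E
python3 - <<'E'
from h import *
for n in ["scene","side"]:
    c=np.load(n+"0.npz");W=cloud(c);img=c["image"];hsv=cv2.cvtColor(img,cv2.COLOR_BGR2HSV)
    print(n,"bench z",np.nanmedian(W[300:400,150:180,2]) if n=="scene" else np.nanmedian(W[380:400,250:300,2]))
    m=((hsv[...,1]<60)&(W[...,0]>300)&(W[...,0]<1000)&(abs(W[...,1])<500)).astype(np.uint8)
    k,l,st,ce=cv2.connectedComponentsWithStats(m)
    for i in range(1,k):
        if st[i,4]<60: continue
        q=l==i;Z=W[q][:,2]
        zt=np.percentile(Z,97)
        cnt=max(cv2.findContours(q.astype(np.uint8),0,1)[0],key=len if False else cv2.contourArea)
        print(ce[i],st[i,4],"zmed %.1f z97 %.1f"%(np.median(Z),zt),"med xy",np.median(W[q],0)[:2])
        if abs(np.median(Z)-14)<6 and st[i,4]>800:
            hull=cv2.convexHull(cnt); 
            # top-face: points with z>11
            t=(q&(W[...,2]>9)).astype(np.uint8)
            p=cast(c,cv2.convexHull(max(cv2.findContours(t,0,1)[0],key=cv2.contourArea))[:,0],14)[:,:2]
            r=cv2.minAreaRect(p.astype(np.float32));print("   NEST",r)
        else:
            t=(W[...,2]>zt-4)&q
            p=W[t][:,:2].astype(np.float32)
            print("   TOP",cv2.minEnclosingCircle(p),cv2.minAreaRect(p), "all",cv2.minAreaRect(W[q][:,:2].astype(np.float32)))
E
```

```text
scene bench z -0.23359203124520644
[162.11 174.66] 641 zmed 13.4 z97 46.5 med xy [ 470.91 -326.36]
   TOP ((464.0314636230469, -335.143798828125), 17.722244262695312) ((463.989013671875, -335.1075439453125), (34.22135925292969, 31.137733459472656), 49.46128845214844) all ((464.5023193359375, -333.12298583984375), (59.10586929321289, 57.572444915771484), 50.679351806640625)
[225.01 198.31] 2256 zmed 10.9 z97 16.1 med xy [ 454.36 -173.25]
   NEST ((453.256103515625, -173.93893432617188), (114.6793441772461, 115.60672760009766), 84.48789978027344)
[147.58 239.61] 2692 zmed 8.8 z97 16.1 med xy [ 622.38 -254.15]
   NEST ((621.248046875, -253.20449829101562), (114.96128845214844, 115.22752380371094), 4.459766864776611)
[289.17 229.86] 997 zmed 13.2 z97 46.4 med xy [475.23  -0.59]
   NEST ((465.0566711425781, -4.698448181152344), (76.11896514892578, 81.51123046875), 80.71003723144531)
[365.58 249.92] 1047 zmed 57.4 z97 61.8 med xy [466.07 164.96]
   TOP ((451.4691467285156, 160.5734100341797), 29.903976440429688) ((451.74688720703125, 161.68756103515625), (55.60618209838867, 59.083045959472
[... 3348 characters left out ...]
398162841797)
[318.71 335.09] 2280 zmed 10.0 z97 16.6 med xy [ 449.76 -179.38]
   NEST ((449.3936767578125, -179.73199462890625), (115.8185806274414, 112.06798553466797), 84.66666412353516)
[400.86 346.48] 2410 zmed 8.7 z97 16.3 med xy [ 619.03 -258.74]
   NEST ((617.866455078125, -259.2238464355469), (113.09234619140625, 114.69689178466797), 4.622724533081055)
[344.73 396.79] 756 zmed 12.7 z97 46.5 med xy [ 460.08 -343.74]
   TOP ((461.3495788574219, -337.6238098144531), 17.215890884399414) ((460.9302673339844, -337.7992858886719), (33.03223419189453, 31.12285614013672), 73.23217010498047) all ((464.82568359375, -333.814208984375), (68.84211730957031, 59.212589263916016), 50.92028045654297)
```

```bash
cat >> h.py <<'E'
def go(x,y,z,yaw=None):
    """print tool-frame shift to world target; yaw (deg) of tool x axis"""
    from plant import bot
    from scipy.spatial.transform import Rotation as R
    s=bot.read_state();r=R.from_quat(s["orientation"]).as_matrix()
    cy=np.degrees(np.arctan2(r[1,0],r[0,0]))
    roll=0
    if yaw is not None:
        d=(yaw-cy+180)%360-180; roll=-np.radians(d)
        r=r@R.from_euler("z",roll).as_matrix()
    print("clk %.2f pos"%s["clock"],s["tool_pos"],"yaw %.1f"%cy,"j6 %.2f"%s["joints"][5],"tilt",np.degrees(np.arccos(-r[2,2])),"F",s["force"],"w %.1f"%(s["width"]*85.4))
    print("  roll %.3f then shift"%roll, r.T@(np.array([x,y,z])-s["tool_pos"]))
E
python3 - <<'E'
from h import *
go(641,233,150)
for n in ["scene","side"]:
    c=np.load(n+"0.npz");W=cloud(c);img=c["image"]
    m=((img.max(-1)<60)&(W[...,2]>0)&(W[...,2]<14)&(abs(W[...,0]-530)<170)&(abs(W[...,1])<400)).astype(np.uint8)
    k,l,st,ce=cv2.connectedComponentsWithStats(m)
    for i in range(1,k):
        if st[i,4]>100:
            print(n,ce[i],cv2.minAreaRect(cast(c,np.argwhere(l==i)[:,::-1],8)[:,:2].astype(np.float32)))
E
```

```text
clk 0.15 pos [286.11 611.23 241.78] yaw 154.9 j6 -0.04 tilt 0.0474644155097239 F [-0.23 -1.02 -0.74] w 85.2
  roll 0.000 then shift [-481.77 -192.04   91.91]
scene [224.92 197.01] ((449.265625, -176.72325134277344), (67.42041015625, 68.34335327148438), 83.97370910644531)
scene [147.31 238.51] ((619.0405883789062, -256.1442565917969), (85.73587036132812, 87.62834167480469), 39.196754455566406)
scene [208.4  278.37] ((640.6417236328125, -90.32951354980469), (49.21512222290039, 91.81145477294922), 86.7779769897461)
scene [444.72 289.01] ((448.9312744140625, 332.8796081542969), (56.372161865234375, 59.02256393432617), 27.630233764648438)
side [269.29 183.01] ((449.9809265136719, 332.1640930175781), (47.98896408081055, 54.837501525878906), 73.28233337402344)
side [384.35 284.68] ((641.576416015625, -89.51277923583984), (44.87865447998047, 89.70609283447266), 86.90780639648438)
side [318.55 333.97] ((450.6217041015625, -175.74301147460938), (66.15088653564453, 69.25184631347656), 84.62532043457031)
side [400.8  345.57] ((620.0910034179688, -255.60211181640625), (85.48273468017578, 86.57292175292969), 23.453798294067383)
```

Request:
carry_out:
  moves: "-30 -12 0 0 85;-40 -16 0 0 85;-41 -16 0 0 85;-41 -16 0 0 85;-41 -16 0 0 85;-41 -16 0 0 85;-41 -16 0 0 85;-41 -16 0 0 85;-41 -16 0 0 85;-41 -16 0 0 85"
  newtons: 60

```text
clock: 1.15
tool_pos: [581.5, 299.8, 242.1]
orientation: [0.217, 0.976, -0.0, -0.0]
force: [0.6, -0.0, -0.2]
width: 0.99
```

Request:
carry_out:
  moves: "-28 -12 15 0 85;-28 -12 30 0 85;-27 -11 30 0 85;0 0 15 0 85;0 0 0 0 85;0 0 0 0 85"

```text
clock: 1.75
tool_pos: [640.6, 235.0, 153.1]
orientation: [0.217, 0.976, 0.0, 0.0]
force: [-0.5, 0.3, 0.5]
width: 0.994
```

```bash
python3 - <<'E'
from h import *
from plant import eyes
go(641,233,150)
c=eyes.capture("wrist");cv2.imwrite("pics/w1.png",c["image"]);np.savez("w1.npz",**c);print(c["view"])
E
```

```text
clk 1.75 pos [640.64 235.03 153.05] yaw 154.9 j6 -0.82 tilt 0.01820621953966845 F [-0.5   0.27  0.48] w 84.9
  roll 0.000 then shift [-1.19 -1.69  3.05]
[[   0.42    0.91   -0.   -483.07]
 [   0.87   -0.41    0.28 -473.86]
 [   0.25   -0.12   -0.96  159.1 ]
 [   0.      0.      0.      1.  ]]
```

View pics/w1.png

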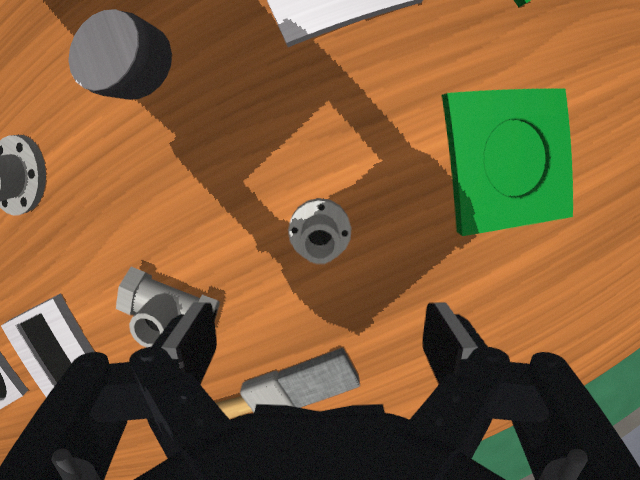

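Wrist picture: small flange straight below/ahead at (320,232), fingers open at both sides; the tee is at (160,305), tin top-left.

```bash
cat >> h.py <<'E'
def fcloud(c):
    K=c["camera_matrix"];V=c["view"];z=c["z_map"].astype(float)
    v,u=np.mgrid[:480,:640]
    x=(u-K[0,2])/K[0,0];y=(v-K[1,2])/K[1,1];t=np.hypot(x,y)+1e-9
    k=np.tan(np.minimum(t,1.4))/t
    P=np.stack([x*k*z,y*k*z,z],-1)
    W=(P-V[:3,3])@V[:3,:3];W[(z<=0)|(t>1.3)]=np.nan
    return W
def fnear(c,x,y,lo,hi,rad=60):
    W=fcloud(c);m=(np.hypot(W[...,0]-x,W[...,1]-y)<rad)&(W[...,2]>lo)&(W[...,2]<hi)
    p=W[m][:,:2].astype(np.float32)
    print(len(p),"zmed %.1f"%np.median(W[m][:,2]),"circ",cv2.minEnclosingCircle(p),"rect",cv2.minAreaRect(p));return m
E
python3 - <<'E'
from h import *
c=np.load("w1.npz")
fnear(c,641,233,42,52,40);fnear(c,641,233,8,16,40)
fnear(c,642,92,60,70,40)
E
```

```text
724 zmed 46.1 circ ((638.875, 235.75076293945312), 14.119080543518066) rect ((638.98046875, 236.17405700683594), (27.02515411376953, 28.013790130615234), 65.13216400146484)
1507 zmed 12.3 circ ((638.948486328125, 235.9741973876953), 24.350936889648438) rect ((637.389404296875, 236.48915100097656), (47.79433822631836, 44.202537536621094), 64.14996337890625)
529 zmed 63.9 circ ((639.75537109375, 93.85789489746094), 15.8500394821167) rect ((638.6242065429688, 93.38811492919922), (24.337705612182617, 31.56460189819336), 22.553407669067383)
```

Request:
carry_out:
  moves: "2 0 20 0 85;0 0 35 0 85;0 0 35 0 70;0 0 25 0 60;0 0 13 0 60;0 0 0 0 60;0 0 0 0 60"

```text
clock: 2.5
tool_pos: [639.7, 235.9, 26.3]
orientation: [0.217, 0.976, 0.001, 0.001]
force: [0.5, -0.5, 0.7]
width: 0.7
```

```bash
python3 - <<'E'
from h import *
from plant import eyes
go(639,235.8,28)
c=eyes.capture("wrist");cv2.imwrite("pics/w2.png",c["image"])
E
```

```text
clk 2.50 pos [639.71 235.87  26.26] yaw 154.9 j6 -0.82 tilt 0.12014677317273982 F [ 0.49 -0.54  0.69] w 59.8
  roll 0.000 then shift [ 0.61 -0.36 -1.74]
```

View pics/w2.png

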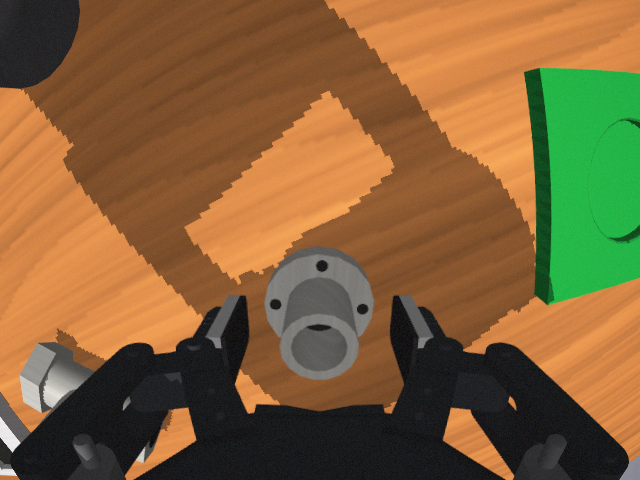

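The hub (320,350) is centred between the pads (230 / 410). Grip and lift.

Request:
carry_out:
  moves: "0 0 -2 0 20;0 0 0 0 20;0 0 0 0 20;0 0 0 0 20;0 0 0 0 20;0 0 0 0 20;0 0 -10 0 20;0 0 -35 0 20;0 0 -40 0 20;0 0 -40 0 20"

```text
clock: 3.55
tool_pos: [638.7, 235.1, 153.2]
orientation: [0.217, 0.976, -0.0, -0.0]
force: [0.3, -0.1, -1.7]
width: 0.307
```

```bash
python3 - <<'E'
from h import *
go(450,329.5,152)
E
```

```text
clk 3.55 pos [638.69 235.14 153.15] yaw 154.9 j6 -0.82 tilt 0.02452901821594807 F [ 0.28 -0.12 -1.72] w 26.2
  roll 0.000 then shift [210.9    5.46   1.21]
```

Request:
carry_out:
  moves: "15 0 0 0 20;35 1 0 0 20;35 1 0 0 20;35 1 0 0 20;35 1 0 0 20;30 1 0 0 20;20 0 0 0 20;6 0 0 0 20;0 0 0 0 20;0 0 0 0 20"

```text
clock: 4.55
tool_pos: [450.7, 329.0, 151.3]
orientation: [0.217, 0.976, -0.0, 0.0]
force: [0.6, -0.6, -1.1]
width: 0.303
```

```bash
python3 - <<'E'
from h import *
from plant import eyes
go(450,329.5,152)
c=eyes.capture("wrist");cv2.imwrite("pics/w3.png",c["image"]);np.savez("w3.npz",**c)
W=fcloud(c)
m=fnear(c,450,329.5,11,17,90)
m=fnear(c,450,329.5,3,8.5,45)
E
```

```text
clk 4.55 pos [450.67 328.97 151.31] yaw 154.9 j6 -0.55 tilt 0.013437028348883651 F [ 0.58 -0.56 -1.05] w 25.9
  roll 0.000 then shift [ 0.83  0.19 -0.69]
12158 zmed 14.2 circ ((447.0771484375, 332.26751708984375), 78.90261840820312) rect ((447.5028076171875, 332.2283935546875), (113.36380767822266, 112.92961883544922), 87.22927856445312)
4238 zmed 7.2 circ ((447.84857177734375, 332.3512878417969), 32.26892852783203) rect ((443.3760070800781, 334.7719421386719), (63.434837341308594, 52.50381851196289), 62.86992263793945)
```

View pics/w3.png

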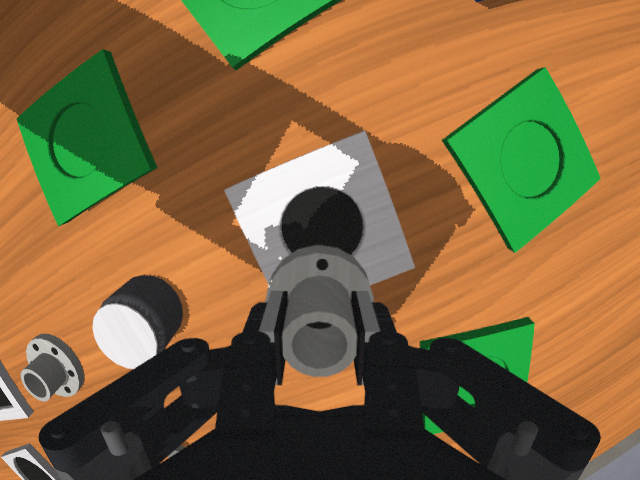

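Small flange held; nest recess seen ahead at (322,223). Centre by wrist depth: (447.4, 332.3).

Request:
carry_out:
  moves: "4 2 15 0 20;0 0 30 0 20;0 0 30 0 20;0 0 25 0 20;0 0 10 0 20;0 0 4 0 20;0 0 2 0 20;0 0 0 0 20;0 0 0 0 20"

```text
clock: 5.5
tool_pos: [447.7, 333.1, 36.3]
orientation: [0.217, 0.976, 0.001, 0.001]
force: [-0.6, -0.2, -2.7]
width: 0.308
```

```bash
python3 - <<'E'
from h import *
from plant import eyes
go(447.4,332.3,34)
c=eyes.capture("wrist");cv2.imwrite("pics/w4.png",c["image"])
E
```

```text
clk 5.50 pos [447.73 333.07  36.34] yaw 154.9 j6 -0.54 tilt 0.08604658828788297 F [-0.62 -0.22 -2.73] w 26.3
  roll 0.000 then shift [-0.03 -0.84  2.34]
```

View pics/w4.png

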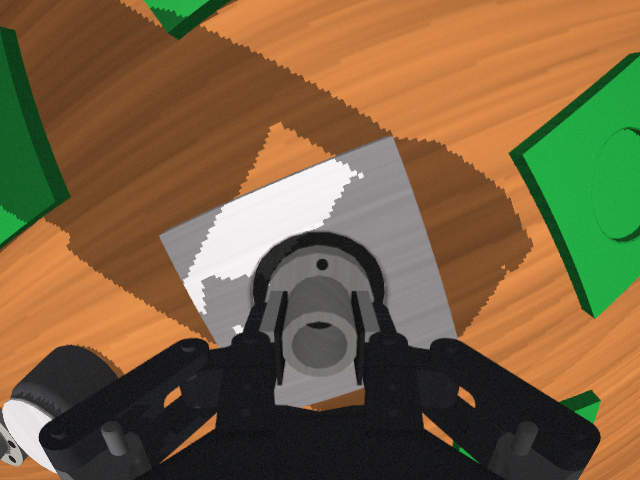

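Centred in the recess (disc edge gap even around (320,255)). Lower a touch, release.

Request:
carry_out:
  moves: "0 0 1 0 20;0 0 1 0 20;0 0 0 0 20;0 0 0 0 50;0 0 0 0 60;0 0 0 0 60;0 0 -10 0 60;0 0 -30 0 60;0 0 -40 0 60;0 0 -40 0 60"

```text
clock: 6.55
tool_pos: [447.0, 332.6, 155.3]
orientation: [0.217, 0.976, -0.0, -0.0]
force: [0.4, 0.2, 0.6]
width: 0.704
```

```bash
python3 - <<'E'
from h import *
from plant import eyes
c=eyes.capture("wrist");cv2.imwrite("pics/w5.png",c["image"])
fnear(c,447,332,47,58,40);fnear(c,447,332,12,17,90);
go(463,-7,153)
go(643,91,180)
E
```

```text
774 zmed 52.1 circ ((446.88641357421875, 332.8416748046875), 14.219172477722168) rect ((446.91302490234375, 332.9916687011719), (27.197053909301758, 27.51536750793457), 58.54317092895508)
15341 zmed 14.2 circ ((447.5000305175781, 332.3487548828125), 78.8569564819336) rect ((447.6304016113281, 332.3085021972656), (112.77526092529297, 113.13204193115234), 87.30908203125)
clk 6.60 pos [448.78 333.82 162.86] yaw 154.9 j6 -0.54 tilt 0.46577637572423364 F [0.56 1.04 8.23] w 59.9
  roll 0.000 then shift [-157.31 -302.72    8.41]
clk 6.60 pos [448.78 333.82 162.86] yaw 154.9 j6 -0.54 tilt 0.46577637572423364 F [0.56 1.04 8.23] w 59.9
  roll 0.000 then shift [-278.91 -137.47  -16.93]
```

View pics/w5.png

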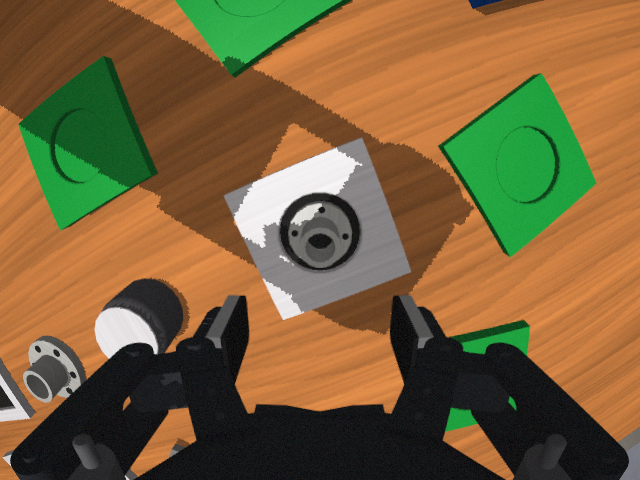

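Small flange sits centred with hub top at z≈52 (46+6). Next the tee: turn tool to line up with the run.

Request:
carry_out:
  moves: "0 0 -5 0.15 60;0 0 -5 0.15 60;0 0 -5 0.15 60;0 0 -5 0.15 60;0 0 0 0.15 60;0 0 0 0.15 60;0 0 0 0.15 60;0 0 0 0.15 60;0 0 0 0.15 60;0 0 0 0.15 60"

```text
clock: 7.6
tool_pos: [447.3, 332.8, 173.9]
orientation: [0.826, 0.564, 0.0, -0.0]
force: [0.2, 0.1, -1.0]
width: 0.7
```

Request:
carry_out:
  moves: "0 0 0 0.15 60;0 0 0 0.15 60;0 0 0 0.14 60;0 0 0 0 60;0 0 0 0 60"

```text
clock: 8.1
tool_pos: [447.3, 332.8, 173.7]
orientation: [0.927, 0.375, 0.0, -0.0]
force: [-0.4, -0.3, -0.1]
width: 0.702
```

```bash
python3 - <<'E'
from h import *
go(639.5,93.8,180,44)
E
```

```text
clk 8.10 pos [447.28 332.8  173.68] yaw 44.0 j6 1.40 tilt 0.02308736439333686 F [-0.38 -0.29 -0.1 ] w 59.9
  roll 0.000 then shift [-27.75 305.45  -6.31]
```

Request:
carry_out:
  moves: "-2 15 -1 0 60;-3 35 -1 0 60;-4 40 -1 0 60;-4 40 -1 0 60;-4 40 -1 0 60;-4 40 0 0 60;-4 40 0 0 60;-2 35 0 0 60;-1 20 0 0 60;0 0 0 0 60"

```text
clock: 9.1
tool_pos: [639.1, 90.9, 178.0]
orientation: [0.928, 0.372, -0.0, 0.0]
force: [-0.3, -0.2, 0.0]
width: 0.702
```

Request:
carry_out:
  moves: "0 0 0 0 60;0 0 0 0 60"

```text
clock: 9.3
tool_pos: [637.5, 93.9, 178.4]
orientation: [0.928, 0.373, 0.0, -0.0]
force: [-0.4, -0.0, 1.3]
width: 0.704
```

```bash
python3 - <<'E'
from h import *
from plant import eyes
c=eyes.capture("wrist");cv2.imwrite("pics/w6.png",c["image"]);np.savez("w6.npz",**c)
fnear(c,640,93,58,70,30);m=fnear(c,640,93,15,44,55)
W=fcloud(c);p=W[m][:,:2];p=p-p.mean(0);u,s,v=np.linalg.svd(p,full_matrices=False);print(v,np.degrees(np.arctan2(v[0,1],v[0,0])))
go(639.5,93.8,180,44)
E
```

```text
819 zmed 64.1 circ ((641.061279296875, 94.13439178466797), 15.226804733276367) rect ((640.8905639648438, 94.10914611816406), (29.691566467285156, 28.994478225708008), 45.45232009887695)
3193 zmed 34.6 circ ((640.6369018554688, 94.40858459472656), 45.4306526184082) rect ((640.5924072265625, 94.5909652709961), (81.1750717163086, 43.3426399230957), 44.617801666259766)
[[-0.71 -0.7 ]
 [ 0.7  -0.71]] -135.5936325954552
clk 9.35 pos [637.52  93.96 178.48] yaw 43.9 j6 0.91 tilt 0.008475226209874169 F [0.23 0.9  0.12] w 60.5
  roll -0.003 then shift [ 1.31  1.49 -1.52]
```

View pics/w6.png

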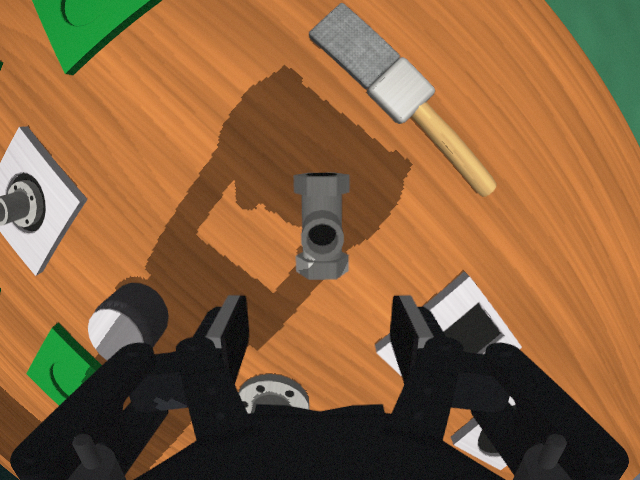

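Tee straight below at (322,225), run vertical in the image, so jaws will close across it. Centre (641, 94.3), yaw 44.6°.

Request:
carry_out:
  moves: "3 2 20 0 60;0 0 35 0 60;0 0 35 0 60;0 0 25 0 60;0 0 13 0 60;0 0 3 0 60;0 0 0 0 60;0 0 0 0 60"

```text
clock: 10.15
tool_pos: [642.3, 94.0, 49.0]
orientation: [0.928, 0.373, 0.001, 0.0]
force: [0.3, -0.8, 1.0]
width: 0.704
```

```bash
python3 - <<'E'
from h import *
from plant import eyes
c=eyes.capture("wrist");cv2.imwrite("pics/w7.png",c["image"])
go(641,94.3,48)
E
```

```text
clk 10.20 pos [642.24  93.94  48.96] yaw 43.8 j6 0.91 tilt 0.12370278018630336 F [-0.32  0.19  0.45] w 59.8
  roll 0.000 then shift [-0.65 -1.12  0.95]
```

View pics/w7.png

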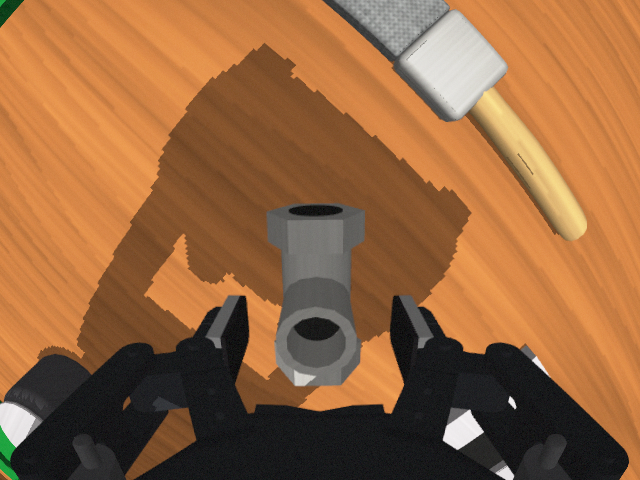

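Branch (318,350) centred between the pads. Grip, lift, then turn by +0.836 rad while rising.

Request:
carry_out:
  moves: "0 -1 1 0 20;0 0 0 0 20;0 0 0 0 20;0 0 0 0 20;0 0 0 0 20;0 0 0 0 20;0 0 -10 0 20;0 0 -30 0 20;0 0 -40 0 20;0 0 -40 0.1 20"

```text
clock: 11.2
tool_pos: [640.3, 94.4, 167.6]
orientation: [0.945, 0.326, -0.001, -0.0]
force: [0.6, -0.2, -3.8]
width: 0.332
```

Request:
carry_out:
  moves: "0 0 0 0.15 20;0 0 0 0.15 20;0 0 0 0.15 20;0 0 0 0.15 20;0 0 0 0.136 20;0 0 0 0 20;0 0 0 0 20"

```text
clock: 11.9
tool_pos: [640.7, 94.5, 166.4]
orientation: [0.999, -0.034, -0.0, 0.0]
force: [0.3, 0.1, -2.9]
width: 0.333
```

```bash
python3 - <<'E'
from h import *
go(640,-87,165)
E
```

```text
clk 11.90 pos [640.75  94.45 166.4 ] yaw -3.9 j6 1.75 tilt 0.013001466584765036 F [ 0.25  0.06 -2.85] w 28.4
  roll 0.000 then shift [ 11.59 181.09   1.4 ]
```

Request:
carry_out:
  moves: "1 10 0 0 20;2 25 0 0 20;2 35 0 0 20;2 35 0 0 20;2 35 0 0 20;2 25 0 0 20;1 12 0 0 20;0 4 0 0 20;0 0 0 0 20;0 0 0 0 20"

```text
clock: 12.9
tool_pos: [639.8, -86.0, 166.3]
orientation: [0.999, -0.035, -0.0, -0.0]
force: [-0.0, 0.1, -4.1]
width: 0.328
```

```bash
python3 - <<'E'
from h import *
from plant import eyes
c=eyes.capture("wrist");cv2.imwrite("pics/w8.png",c["image"]);np.savez("w8.npz",**c)
fnear(c,640,-87,11,17,90);fnear(c,640,-87,3,9,48)
W=fcloud(c);m=(W[...,2]>70)&(W[...,2]<200)&(np.hypot(W[...,0]-640,W[...,1]+87)<60)
go(640,-87,165)
E
```

```text
9110 zmed 14.3 circ ((639.4652099609375, -88.8127212524414), 79.27178192138672) rect ((639.3303833007812, -88.79803466796875), (113.11842346191406, 112.52597045898438), 86.83700561523438)
2179 zmed 7.3 circ ((641.0516967773438, -88.68778991699219), 47.75749588012695) rect ((644.1007690429688, -88.71530151367188), (54.605281829833984, 85.06149291992188), 86.55079650878906)
clk 12.95 pos [639.81 -85.95 166.29] yaw -4.1 j6 1.47 tilt 0.013541879287535719 F [-0.16  0.36 -2.99] w 28.1
  roll 0.000 then shift [0.27 1.04 1.29]
```

View pics/w8.png

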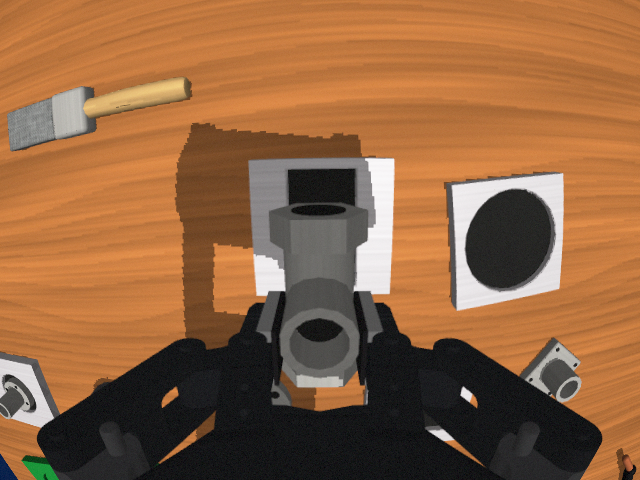

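Tee held, level with the recess (322,185). Nest centre (639.3,−88.8), yaw −3.2°.

Request:
carry_out:
  moves: "-1 3 15 0 20;0 0 30 0 20;0 0 30 0 20;0 0 20 0 20;0 0 10 0 20;0 0 5 0 20;0 0 2 0 20;0 0 0 0 20;0 0 0 0 20"

```text
clock: 13.85
tool_pos: [639.0, -89.9, 55.3]
orientation: [0.999, -0.036, 0.001, 0.0]
force: [0.5, 0.6, -3.1]
width: 0.329
```

```bash
python3 - <<'E'
from h import *
from plant import eyes
c=eyes.capture("wrist");cv2.imwrite("pics/w9.png",c["image"])
go(639,-88.8,52.4)
E
```

```text
clk 13.90 pos [638.97 -89.89  55.27] yaw -4.1 j6 1.46 tilt 0.07592243738402915 F [-0.24 -0.3  -3.49] w 28.2
  roll 0.000 then shift [-0.05 -1.09  2.87]
```

View pics/w9.png

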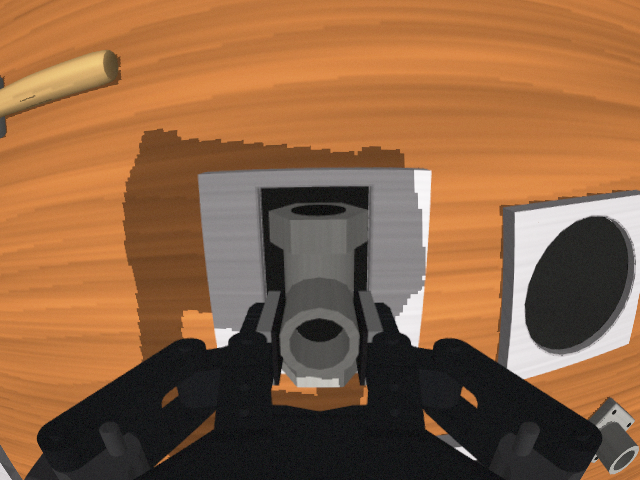

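Run is a bit right in the recess (gap left 262–270, right 368–370); shift −1 mm in y, then lower.

Request:
carry_out:
  moves: "0 -1 0 0 20;0 0 1 0 20;0 0 1 0 20;0 0 1 0 20;0 0 0 0 20;0 0 0 0 20"

```text
clock: 14.5
tool_pos: [638.8, -88.8, 53.0]
orientation: [0.999, -0.036, 0.0, 0.0]
force: [-8.4, 2.6, 13.6]
width: 0.333
```

```bash
python3 - <<'E'
from h import *
from plant import eyes
c=eyes.capture("wrist");cv2.imwrite("pics/w10.png",c["image"])
go(639,-88.8,52.4)
E
```

```text
clk 14.55 pos [638.86 -88.83  53.  ] yaw -4.1 j6 1.47 tilt 0.04552530132736964 F [-8.57  2.28 12.73] w 28.1
  roll 0.000 then shift [ 0.14 -0.04  0.6 ]
```

View pics/w10.png

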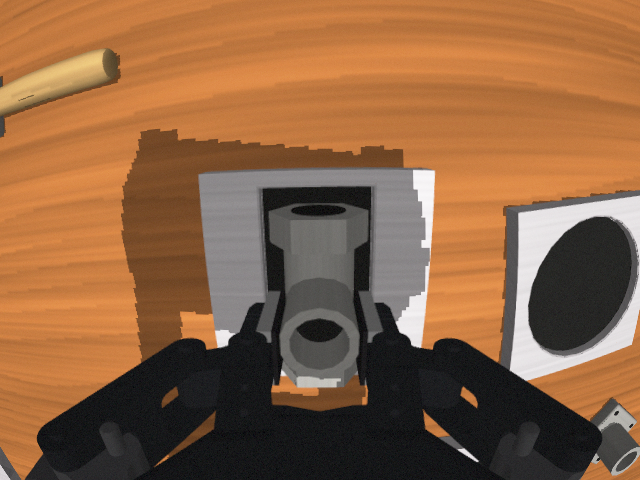

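Floor contact (13 N). Release and rise.

Request:
carry_out:
  moves: "0 0 0 0 40;0 0 0 0 60;0 0 0 0 60;0 0 -10 0 60;0 0 -30 0 60;0 0 -40 0 60;0 0 -40 0 60;0 0 0 0 70;0 0 0 0 70"

```text
clock: 15.45
tool_pos: [639.0, -88.9, 172.9]
orientation: [0.999, -0.036, 0.001, 0.0]
force: [0.1, 1.0, 0.0]
width: 0.819
```

```bash
python3 - <<'E'
from h import *
from plant import eyes
c=eyes.capture("wrist");cv2.imwrite("pics/w11.png",c["image"])
fnear(c,639,-88,66,74,30);fnear(c,639,-88,25,48,55);fnear(c,639,-88,11,17,90)
go(462,-5,150)
E
```

```text
834 zmed 70.2 circ ((638.7103881835938, -89.27581787109375), 15.136712074279785) rect ((638.5054321289062, -89.40235900878906), (29.223670959472656, 29.88591957092285), 84.57807159423828)
3275 zmed 40.4 circ ((638.6990966796875, -89.22181701660156), 45.05554962158203) rect ((638.6742553710938, -89.38693237304688), (43.30476379394531, 81.85574340820312), 86.72639465332031)
10561 zmed 14.3 circ ((639.4158935546875, -88.45108795166016), 78.74565124511719) rect ((639.2528686523438, -88.68827819824219), (112.87194061279297, 112.9798583984375), 86.81248474121094)
clk 15.50 pos [638.51 -88.82 171.32] yaw -4.1 j6 1.47 tilt 0.003478512732892264 F [-0.08 -0.4  -0.8 ] w 69.7
  roll 0.000 then shift [-182.1   -70.86   21.31]
```

View pics/w11.png

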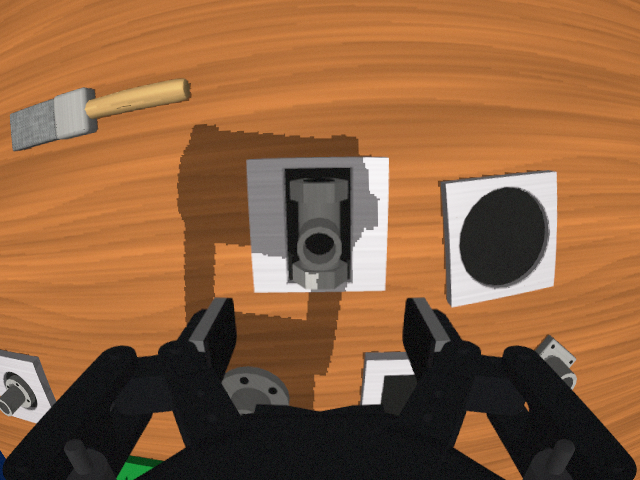

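Tee rests in the recess, branch top z≈70.2 (64+6). Next the large flange.

Request:
carry_out:
  moves: "-10 -5 0 0 80;-25 -10 0 0 80;-35 -14 0 0 80;-35 -14 5 0 80;-35 -13 5 0 80;-25 -10 5 0 80;-12 -5 5 0 80;-5 0 0 0 80;0 0 0 0 80;0 0 0 0 80"

```text
clock: 16.5
tool_pos: [462.9, -5.2, 151.4]
orientation: [0.999, -0.036, 0.0, 0.0]
force: [0.1, -0.6, -0.0]
width: 0.933
```

```bash
python3 - <<'E'
from h import *
from plant import eyes
c=eyes.capture("wrist");cv2.imwrite("pics/w12.png",c["image"])
fnear(c,462,-5,42,52,40);fnear(c,462,-5,9,16,50)
go(462,-5,28)
E
```

```text
1408 zmed 46.2 circ ((461.54351806640625, -6.32346773147583), 21.44048500061035) rect ((461.6793212890625, -6.661235809326172), (41.40570068359375, 41.76689147949219), 79.09034729003906)
4634 zmed 12.4 circ ((461.5684814453125, -6.4538702964782715), 39.2259635925293) rect ((461.5521545410156, -6.856285095214844), (77.11968231201172, 77.47079467773438), 84.71157836914062)
clk 16.55 pos [462.92  -5.25 151.4 ] yaw -4.2 j6 1.58 tilt 0.003075947393396093 F [1.27 0.38 0.47] w 79.8
  roll 0.000 then shift [ -0.93  -0.19 123.4 ]
```

View pics/w12.png

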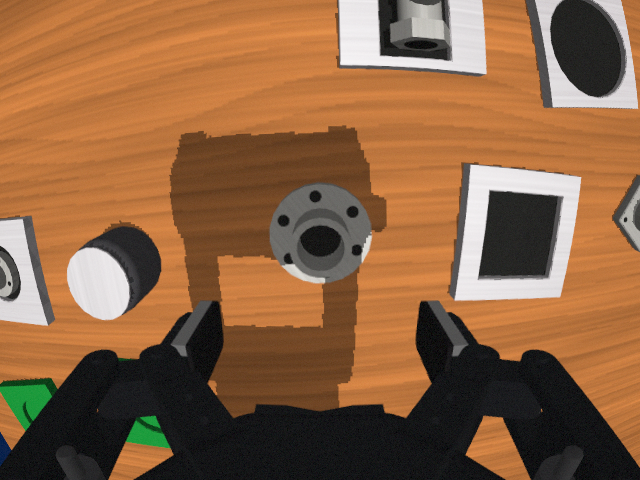

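Large flange at (320,233), centre (461.6,−6.5). Descend, grip at 80 N, lift.

Request:
carry_out:
  moves: "-1 1 15 0 80;0 0 35 0 80;0 0 35 0 80;0 0 25 0 80;0 0 10 0 80;0 0 3 0 80;0 0 0 0 80;0 0 0 0 80"
  newtons: 80

```text
clock: 17.35
tool_pos: [461.9, -5.9, 29.5]
orientation: [0.999, -0.036, 0.001, 0.0]
force: [0.4, 0.4, 0.9]
width: 0.937
```

```bash
python3 - <<'E'
from h import *
go(461.6,-6.5,28)
E
```

```text
clk 17.35 pos [461.91  -5.9   29.51] yaw -4.1 j6 1.58 tilt 0.09787618300592055 F [0.43 0.42 0.94] w 80.0
  roll 0.000 then shift [-0.26  0.62  1.51]
```

Request:
carry_out:
  moves: "0 0 0 0 30;0 0 0 0 30;0 0 0 0 30;0 0 0 0 30;0 0 0 0 30;0 0 0 0 30;0 0 -10 0 30;0 0 -30 0 30;0 0 -40 0 30;0 0 -40 0 30"

```text
clock: 18.35
tool_pos: [460.4, -5.8, 149.5]
orientation: [0.999, -0.036, -0.001, -0.0]
force: [1.2, 0.4, -6.4]
width: 0.468
```

```bash
python3 - <<'E'
from h import *
go(618,-254,150)
E
```

```text
clk 18.35 pos [460.4   -5.76 149.53] yaw -4.1 j6 1.58 tilt 0.08316937682063862 F [ 1.21  0.35 -6.41] w 40.0
  roll 0.000 then shift [175.09 236.22  -0.72]
```

Request:
carry_out:
  moves: "8 10 0 0 30;18 24 0 0 30;24 32 0 0 30;26 36 0 0 30;26 36 0 0 30;26 36 0 0 30;24 32 0 0 30;15 20 0 0 30;7 9 0 0 30;0 0 0 0 30"

```text
clock: 19.35
tool_pos: [617.6, -253.6, 146.8]
orientation: [0.999, -0.037, -0.001, -0.0]
force: [0.2, 0.6, -5.9]
width: 0.464
```

Request:
carry_out:
  moves: "0 0 0 0 30;0 0 0 0 30"

```text
clock: 19.55
tool_pos: [617.3, -251.8, 148.3]
orientation: [0.999, -0.036, -0.0, -0.0]
force: [0.0, 0.3, -6.2]
width: 0.47
```

```bash
python3 - <<'E'
from h import *
from plant import eyes
c=eyes.capture("wrist");cv2.imwrite("pics/w13.png",c["image"])
fnear(c,618,-254,11,17,90);
fnear(c,618,-254,3,9,60);
go(618,-254,150)
E
```

```text
5699 zmed 14.3 circ ((627.646728515625, -254.250244140625), 72.35234832763672) rect ((627.9083251953125, -254.09799194335938), (92.60649871826172, 112.8786392211914), 4.542025089263916)
4331 zmed 7.3 circ ((630.1929931640625, -256.8283996582031), 49.38062286376953) rect ((645.7362670898438, -258.8125915527344), (94.34323120117188, 62.07887649536133), 82.19917297363281)
clk 19.60 pos [ 617.41 -251.82  148.44] yaw -4.1 j6 1.22 tilt 0.005044671560406565 F [ 0.05 -0.81 -6.26] w 39.8
  roll 0.000 then shift [ 0.75  2.13 -1.56]
```

View pics/w13.png

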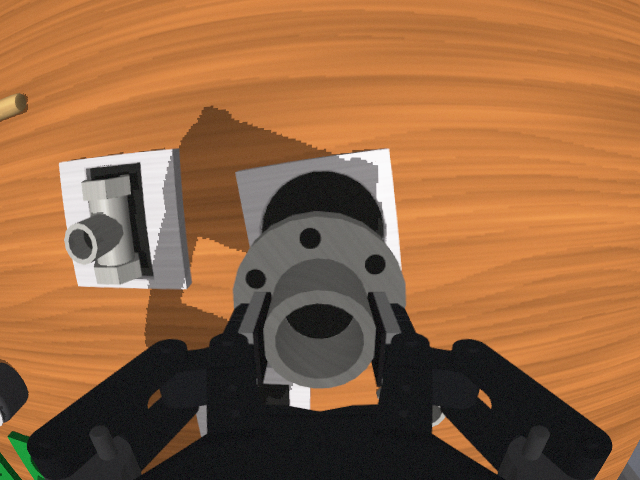

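Large flange held over the nest (recess at (322,215)); nest centre from plate edges ≈ (617.8,−254.9).

Request:
carry_out:
  moves: "0 3 15 0 30;0 0 30 0 30;0 0 30 0 30;0 0 20 0 30;0 0 10 0 30;0 0 4 0 30;0 0 2 0 30;0 0 0 0 30;0 0 0 0 30"

```text
clock: 20.5
tool_pos: [618.0, -256.0, 38.4]
orientation: [0.999, -0.036, 0.001, 0.0]
force: [1.2, -0.4, -6.6]
width: 0.468
```

```bash
python3 - <<'E'
from h import *
from plant import eyes
c=eyes.capture("wrist");cv2.imwrite("pics/w14.png",c["image"])
go(617.4,-254.6,34.5)
E
```

```text
clk 20.55 pos [ 617.93 -255.92   38.29] yaw -4.1 j6 1.21 tilt 0.07763024196663397 F [-0.2   1.02 -5.46] w 39.8
  roll 0.000 then shift [-0.63 -1.28  3.78]
```

View pics/w14.png

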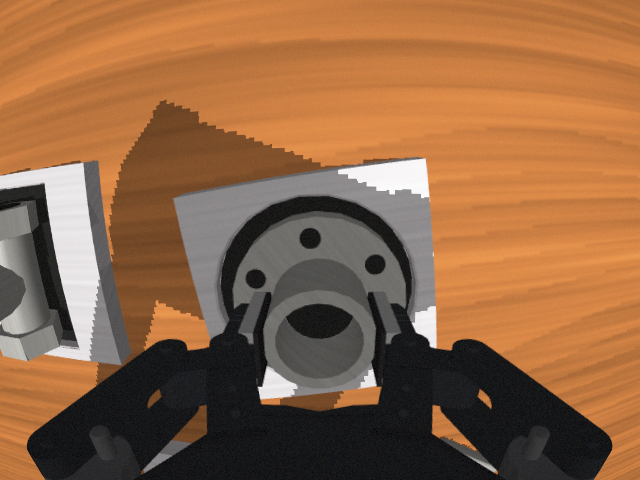

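Slightly right in the recess (gaps 13 px left, 5 px right): shift y −1.5, lower until contact.

Request:
carry_out:
  moves: "0 -1.5 0 0 30;0 0 1 0 30;0 0 1 0 30;0 0 1 0 30;0 0 0.5 0 30;0 0 0 0 30;0 0 0 0 30"

```text
clock: 21.25
tool_pos: [617.7, -254.2, 35.3]
orientation: [0.999, -0.036, 0.0, 0.0]
force: [-8.4, 4.0, 9.9]
width: 0.466
```

Contact; release and rise.

Request:
carry_out:
  moves: "0 0 0 0 60;0 0 0 0 80;0 0 0 0 80;0 0 0 0 80;0 0 -10 0 80;0 0 -30 0 80;0 0 -40 0 80;0 0 -40 0 80;0 0 0 0 70;0 0 0 0 70"

```text
clock: 22.25
tool_pos: [618.0, -254.4, 155.5]
orientation: [0.999, -0.036, 0.001, 0.0]
force: [-0.7, -0.2, 0.5]
width: 0.819
```

```bash
python3 - <<'E'
from h import *
from plant import eyes
c=eyes.capture("wrist");cv2.imwrite("pics/w15.png",c["image"])
fnear(c,618,-254,48,58,40);fnear(c,618,-254,11,16.5,90)
go(460,-334,150)
E
```

```text
1437 zmed 52.2 circ ((617.91259765625, -254.77793884277344), 21.4359073638916) rect ((618.1513671875, -254.86009216308594), (41.632911682128906, 41.77238464355469), 54.22760772705078)
9465 zmed 14.3 circ ((617.9893798828125, -254.78753662109375), 78.6090087890625) rect ((617.6551513671875, -254.88467407226562), (113.26873779296875, 112.86585235595703), 4.6279754638671875)
clk 22.30 pos [ 617.53 -254.2   153.88] yaw -4.1 j6 1.21 tilt 0.008157294156997646 F [-0.31  0.4   0.14] w 69.8
  roll 0.000 then shift [-151.36   90.95    3.87]
```

View pics/w15.png

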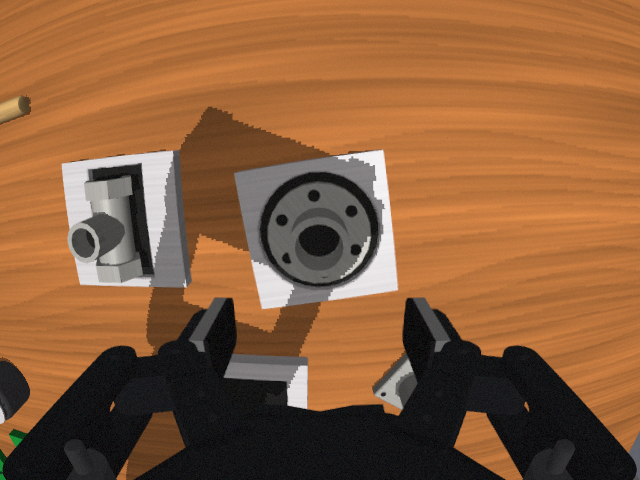

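Large flange seated and centred (hub top 52.2). Now the square flange.

Request:
carry_out:
  moves: "-8 5 0 0 70;-20 12 0 0 70;-30 18 0 0 70;-35 21 0 0 70;-30 18 0 0 70;-18 11 0 0 70;-8 5 4 0 70;-2 1 0 0 70;0 0 0 0 70;0 0 0 0 70"

```text
clock: 23.3
tool_pos: [461.1, -333.7, 149.5]
orientation: [0.999, -0.036, -0.0, -0.0]
force: [1.1, -0.2, 0.0]
width: 0.816
```

```bash
python3 - <<'E'
from h import *
from plant import eyes
c=eyes.capture("wrist");cv2.imwrite("pics/w16.png",c["image"])
fnear(c,460,-334,42,52,40);fnear(c,460,-334,9,16,50);fnear(c,449,-176,11,17,90)
go(460,-334,28)
E
```

```text
1114 zmed 46.2 circ ((461.19244384765625, -334.67578125), 17.282135009765625) rect ((461.5941162109375, -334.64227294921875), (33.13475036621094, 33.773338317871094), 77.58430480957031)
3389 zmed 12.3 circ ((461.6609802246094, -335.0223388671875), 39.709808349609375) rect ((461.3194274902344, -334.82269287109375), (58.76057434082031, 58.55350112915039), 50.72551727294922)
8248 zmed 14.3 circ ((449.27471923828125, -175.302490234375), 78.41202545166016) rect ((448.3771667480469, -174.8211212158203), (113.59092712402344, 113.45320892333984), 84.6821060180664)
clk 23.35 pos [ 461.14 -333.72  149.62] yaw -4.1 j6 0.97 tilt 0.01822465762930225 F [ 0.01  1.03 -0.13] w 69.9
  roll 0.000 then shift [ -1.1    0.39 121.62]
```

View pics/w16.png

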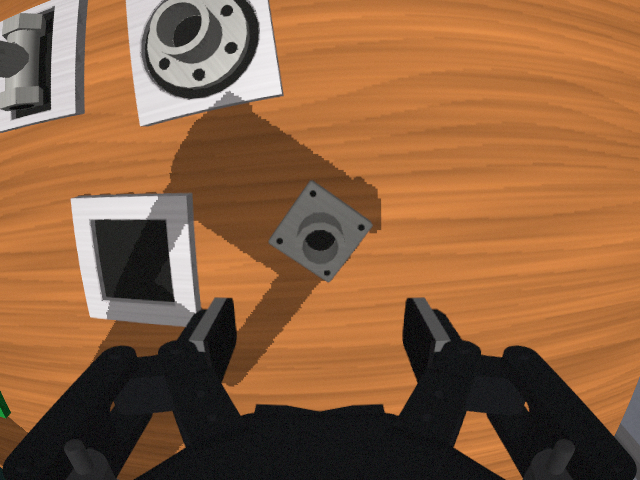

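Square flange at (320,232), yaw 50.7°; nest yaw 84.7° → turn +34° (roll −0.593).

Request:
carry_out:
  moves: "0 1 15 0 70;0 0 35 0 70;0 0 35 0 70;0 0 25 0 70;0 0 9 0 70;0 0 2 0 70;0 0 0 0 70;0 0 0 0 70"

```text
clock: 24.15
tool_pos: [461.0, -335.5, 30.2]
orientation: [0.999, -0.036, 0.001, 0.001]
force: [-0.0, -0.6, -0.9]
width: 0.82
```

Request:
carry_out:
  moves: "0 0 0 0 25;0 0 0 0 25;0 0 0 0 25;0 0 0 0 25;0 0 0 0 25;0 0 0 0 25;0 0 -10 0 25;0 0 -30 0 25;0 0 -40 0 25;0 0 -40 0 25"

```text
clock: 25.15
tool_pos: [460.0, -334.8, 150.3]
orientation: [0.999, -0.036, -0.0, -0.0]
force: [0.7, -0.7, -3.5]
width: 0.374
```

Request:
carry_out:
  moves: "0 0 0 -0.1 25;0 0 0 -0.14 25;0 0 0 -0.14 25;0 0 0 -0.133 25;0 0 0 -0.08 25;0 0 0 0 25;0 0 0 0 25"

```text
clock: 25.85
tool_pos: [460.3, -335.1, 149.1]
orientation: [0.967, 0.256, -0.0, 0.0]
force: [0.8, -0.1, -3.2]
width: 0.373
```

```bash
python3 - <<'E'
from h import *
go(448.4,-174.9,149)
E
```

```text
clk 25.85 pos [ 460.32 -335.08  149.06] yaw 29.7 j6 0.38 tilt 0.0038694409106969137 F [ 0.83 -0.1  -3.21] w 31.8
  roll 0.000 then shift [  68.98 -145.06    0.05]
```

Request:
carry_out:
  moves: "4 -8 0 0 25;9 -20 0 0 25;13 -27 0 0 25;14 -30 0 0 25;13 -27 0 0 25;9 -20 0 0 25;5 -9 0 0 25;2 -4 0 0 25;0 0 0 0 25;0 0 0 0 25"

```text
clock: 26.85
tool_pos: [448.2, -175.6, 148.8]
orientation: [0.966, 0.257, -0.0, 0.0]
force: [0.3, -0.0, -3.0]
width: 0.372
```

```bash
python3 - <<'E'
from h import *
from plant import eyes
c=eyes.capture("wrist");cv2.imwrite("pics/w17.png",c["image"])
fnear(c,448.4,-175,11,17,90)
go(448.4,-174.9,149)
E
```

```text
8448 zmed 14.3 circ ((449.1180725097656, -174.4326629638672), 78.73401641845703) rect ((448.93048095703125, -174.964599609375), (112.73538208007812, 112.82697296142578), 84.69005584716797)
clk 26.90 pos [ 448.14 -175.67  148.73] yaw 29.8 j6 0.62 tilt 0.014640343036191147 F [-0.06 -0.04 -2.95] w 31.5
  roll 0.000 then shift [ 0.61 -0.54 -0.27]
```

View pics/w17.png

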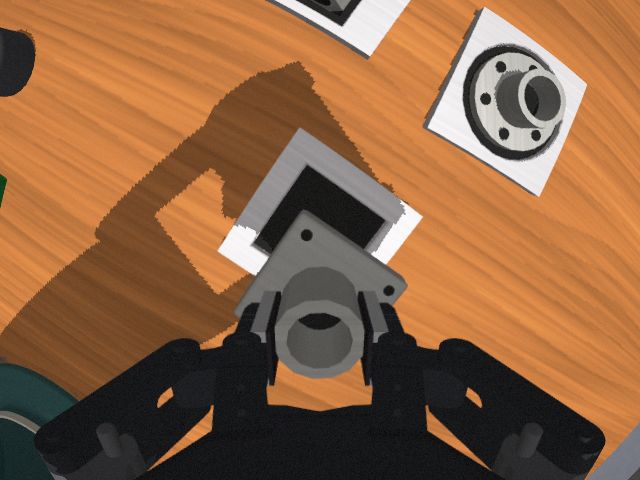

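Request:
carry_out:
  moves: "0.5 -0.5 15 0 25;0 0 30 0 25;0 0 30 0 25;0 0 20 0 25;0 0 10 0 25;0 0 4 0 25;0 0 2 0 25;0 0 0 0 25;0 0 0 0 25"

```text
clock: 27.8
tool_pos: [448.7, -174.5, 38.6]
orientation: [0.966, 0.257, 0.0, 0.0]
force: [0.5, -0.0, -3.4]
width: 0.371
```

```bash
python3 - <<'E'
from h import *
from plant import eyes
c=eyes.capture("wrist");cv2.imwrite("pics/w18.png",c["image"])
go(448.6,-175,35)
E
```

```text
clk 27.85 pos [ 448.69 -174.51   38.63] yaw 29.8 j6 0.63 tilt 0.07560103301037731 F [ 0.12  1.02 -3.46] w 32.0
  roll 0.000 then shift [-0.33  0.37  3.63]
```

View pics/w18.png

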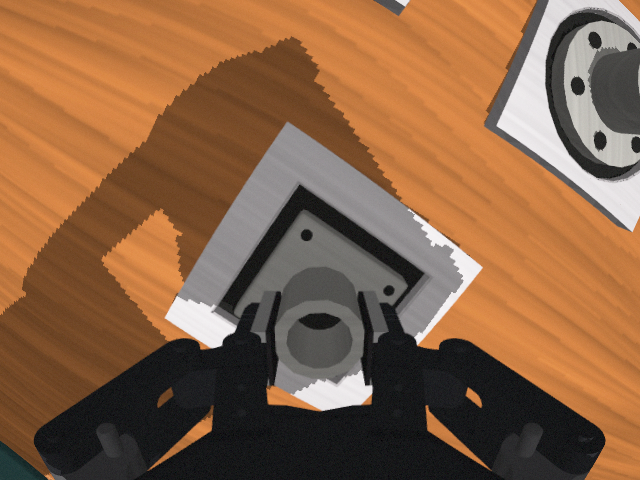

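Square plate is parallel to and centred in the recess. Lower to contact.

Request:
carry_out:
  moves: "0 0 1 0 25;0 0 1 0 25;0 0 1 0 25;0 0 0.5 0 25;0 0 0 0 25;0 0 0 0 25"

```text
clock: 28.45
tool_pos: [448.5, -174.4, 35.8]
orientation: [0.966, 0.258, 0.0, 0.0]
force: [-10.8, 4.4, 17.4]
width: 0.371
```

Request:
carry_out:
  moves: "0 0 0 0 50;0 0 0 0 70;0 0 0 0 70;0 0 0 0 70;0 0 -10 0 70;0 0 -30 0 70;0 0 -40 0 70;0 0 -40 0 70;0 0 0 0 70;0 0 0 0 70"

```text
clock: 29.45
tool_pos: [448.6, -174.5, 155.6]
orientation: [0.966, 0.257, 0.001, 0.001]
force: [-0.2, 0.2, -0.1]
width: 0.82
```

```bash
python3 - <<'E'
from h import *
from plant import eyes
c=eyes.capture("wrist");cv2.imwrite("pics/w19.png",c["image"])
fnear(c,448.6,-175,48,58,40);fnear(c,448.6,-175,15.9,21,50);fnear(c,448.6,-175,11,15.8,90)
go(448.6,-175,300)
for n in ["scene","side"]:
    c=eyes.capture(n);cv2.imwrite(f"pics/{n}1.png",c["image"])
    np.savez(n+"1.npz",**c)
    W=cloud(c);W0=cloud(np.load(n+"0.npz"))
    for nm,x,y,lo,hi in [("tin",450,158,57,65),("brush",765,153,10,30)]:
        for w in (W0,W):
            m=(np.hypot(w[...,0]-x,w[...,1]-y)<(45 if nm=="tin" else 80))&(w[...,2]>lo)&(w[...,2]<hi);print(n,nm,np.nanmean(w[m],0))
E
```

```text
1122 zmed 52.2 circ ((449.1610107421875, -174.3369140625), 17.21763801574707) rect ((449.197998046875, -174.471435546875), (33.612186431884766, 33.37138748168945), 73.156005859375)
3373 zmed 18.3 circ ((448.6571350097656, -174.8289031982422), 49.765262603759766) rect ((447.3367614746094, -174.2952423095703), (94.73128509521484, 87.4586181640625), 36.46219253540039)
11499 zmed 14.3 circ ((448.9559631347656, -174.55442810058594), 78.79354858398438) rect ((448.8388977050781, -175.0419158935547), (112.91129302978516, 113.17208099365234), 84.79258728027344)
clk 29.50 pos [ 448.18 -174.28  154.34] yaw 29.8 j6 0.63 tilt 0.011801676104994345 F [-0.22  0.62  0.08] w 70.1
  roll 0.000 then shift [   0.03    0.86 -145.66]
scene tin [451.96 160.83  59.6 ]
scene tin [452.25 161.05  59.6 ]
scene brush [767.08 148.86  17.64]
scene brush [767.01 148.85  17.6 ]
side tin [448.62 156.6   59.38]
side tin [nan nan nan]
side brush [762.9  142.99  16.96]
side brush [762.89 142.55  17.  ]<stdin>:12: RuntimeWarning: Mean of empty slice
```

View pics/w19.png

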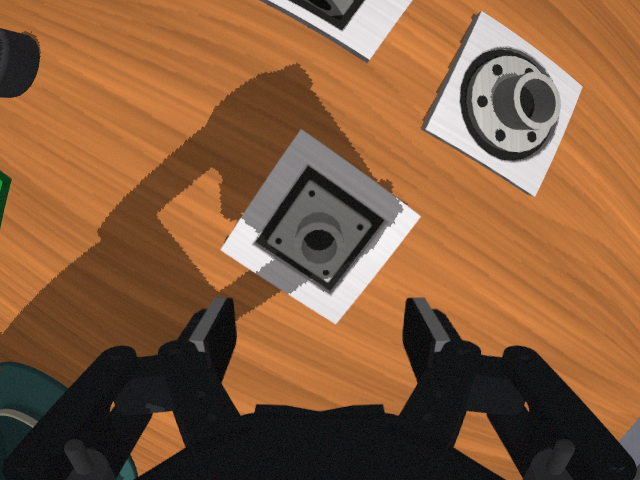

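View pics/side1.png

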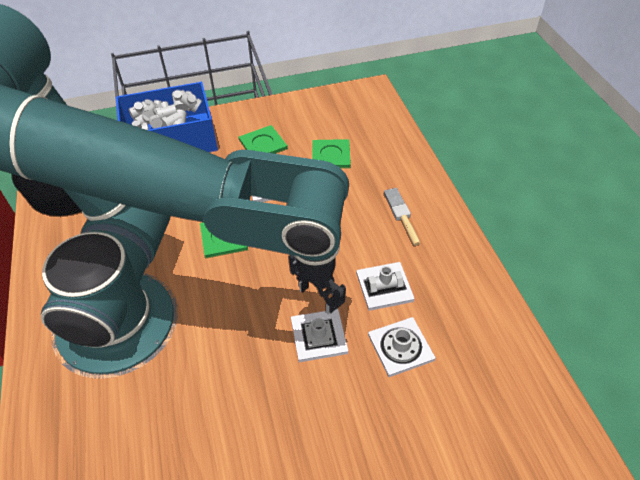

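The wrist picture shows the square flange centred in its recess (320,232), and the side view shows the tee and large flange nested. I'll check all four hub tops in the scene cloud, then hand in.

```bash
python3 - <<'E'
from h import *
from plant import bot
c=np.load("scene1.npz");W=cloud(c)
for n,x,y,h in [("small",449,331,52),("large",620,-253,52),("square",451,-174,52),("tee",641,-88,70)]:
    m=(np.hypot(W[...,0]-x,W[...,1]-y)<25)&(abs(W[...,2]-h)<4);p=W[m]
    if len(p)>20:
        print(n,len(p),np.median(p,0),cv2.minEnclosingCircle(p[:,:2].astype(np.float32)))
    else: print(n,"hidden",len(p))
s=bot.read_state();print(s["clock"],s["force"],s["tool_pos"]);print(bot.sign_off())
E
```

```text
small 98 [451.86 332.08  51.04] ((448.89990234375, 331.56024169921875), 14.855313301086426)
large 163 [ 621.05 -254.74   51.25] ((620.6612548828125, -255.42752075195312), 22.518461227416992)
square 100 [ 452.19 -174.63   51.11] ((453.2623291015625, -174.94888305664062), 18.711116790771484)
tee 110 [641.7  -89.97  69.08] ((640.7763061523438, -89.7933578491211), 15.967299461364746)
29.6 [0.46 1.04 0.09] [ 447.86 -174.14  153.3 ]
the job is handed in; nothing more can be done
None
```

I put all four fittings into their matching nests, released them and handed the job in at 29.6 s. The interface gives no verdict.

- **Centring:** wrist-camera checks after each release put every fitting within about 1 mm of its nest centre.
- **Height:** hub tops read about 52 mm and the tee's branch about 70 mm, which is what sitting flat on the 6 mm recess floor gives. The scene camera read about 1 mm lower.
- **Bystanders:** the scene camera shows the tin and brush unmoved (under 0.5 mm). The side camera confirms the brush, but the arm hid the tin from it in the last picture.
- **Disagreement:** the scene and side cameras differed by about 4–6 mm on absolute positions. I went by the wrist camera for every grasp and placement.

The gripper ended open and clear of the work, with its TCP at about 150 mm, touching nothing.

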